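Close the gear tub and weigh it on the beam scale

ROBOT

A 6-joint arm with a two-finger parallel gripper is mounted at the origin on the work surface. World frame = base frame: x ahead of the robot, y to its left, z up, the work surface at z = 0. Lengths are in m, angles in rad, forces in N, time in s.
With the tool pointing down it reaches from about 0.25 to 0.725 m from the base axis. Payload 4 kg.
Tool frame: the origin (TCP) lies at the very end of the fingers, on their centre line; the grasp point (between the pads) lies 19 mm behind it; z points along the fingers, y is the line along which they close (so a half turn about z gives the same grasp; the last joint's range is limited). The gripper opens to 85 mm and grips with 20 to 120 N. Pads are 22 mm wide; open, the fingers measure 114 mm over their backs; the gripper's body (76 mm by 85 mm) begins 54 mm behind the grasp point. The pads swing forward as they close: fully open they stand 13 mm farther back than shut.
Start: joints at [-1.129, 0.241, 0.005, 1.335, 0, 1.571], TCP at [0.214, -0.452, 0.231] pointing down, gripper open.
Joint ranges: [-2.72, 2.72], [-1.05, 1.87], [-1.09, 1.28], [-1.99, 2.15], [-1.42, 1.44], [-3.14, 3.14]. Speed limits (rad/s): [2.79, 2.79, 3.14, 3.14, 3.14, 3.14].

INTERFACE

Orientations are given as a unit quaternion [x, y, z, w].
In Python, from station import arm, cams, workorder gives the robot as it stands. The module is installed in compiled form; this text tells all that it offers.
- The arm moves only by the shell command python3 -m jog 'ROWS' [OPENING]. ROWS is JSON, a list of rows, each an object of numbers: "tx", "ty", "tz": the shift along the tool's x, y, z in mm; "wx", "wy", "wz": the turn, a rotation vector about the tool's x, y, z in rad. A call has 1 to 8 rows; each row shifts and turns the commanded pose from where the row before left it, along the tool's axes as they then stand; what a row does not reach is not made up. A row lasts 1/10 s, in which the tool goes at most 50 mm and 8.59 degrees, less where a joint would pass 70% of its speed; a pose out of reach is approached as far as the arm can. A call with a gripper value outside its range is refused whole. OPENING is the opening, from 0 (shut) to 1 (fully open), set as the call begins (- or left out, the last holds). The fingers move at their own pace and stop on an object; the grip force is fixed at half the most. Time passes only in rows, so rows that do not move let the fingers close. It gives the time, the measured TCP pose, the force, the opening and the grip force at its end, in the units of the state.
- arm.observe(): the state, without advancing time (a new reading comes with each control period).
- cams.snapshot(name): name is "scene" or "top"; returns (picture, depth): 400x640x3 uint8, blue, green, red; 400x640 float32, m along the optical axis (not along the pixel's ray), 0 where there is no reading.
- cams.camera_model(name): a dict with "fov_y" (degrees; the focal length in pixels is half the picture's height over the tangent of half this angle, whatever the lens; pixels are square), "cx", "cy" (the principal point, pixels), "k1" (the pictures are not rectified: a ray, as slopes to the right and down, at radius r is drawn at 1 + k1 r^2 times it, then the intrinsics apply), "R" (3x3) and "t" (3): a world point X has camera coordinates R X + t. Camera axes: x right, y down, z forward; pixel columns grow to the right and rows downward; lengths in m; the calibration is good to about 2 mm. A picture is of the moment at which its call begins. camera_model takes no time and is no camera call.
- workorder.hand_in(): hands the job in; it is judged then, once.
The state is a dict: "time_s": time; "joints": joint angles; "qvel": joint speeds; "joint_torque": joint torques, N m; "ee_pos": TCP position; "ee_rot": TCP orientation; "force": force on the tool from outside, world axes, zero at the start; "wrist_torque": the same for the moment, N m; "gripper_width": opening from 0.0 (shut) to 1.0 (fully open); "grasp_force": force on a finger pad.
Only numpy, scipy, OpenCV 4.12 (cv2) and the standard library are available. Lean on these libraries where they do the work, as an engineer would, in place of code of your own. Each camera call takes 0.05 s, during which the arm holds its last target. There are 200 camera calls.

TASK

The tub of climbing hardware stands on the tray of the beam scale: put its lid on and press it down until both end clips have snapped over it. Then slide the poise along the notched beam until, with your hand off the scale, the pointer at the beam's tip rests level, pointing at the middle of the index tooth. Leave the other gear on the bench where it lies.

Things in the scene. Friction and masses are not known exactly. Their poses are not given: they have to be found in the camera images.
- scale: Grey beam scale on the bench. Origin: under the pivot, on the bench; z up, +y along the beam to the load (tub), -y along the notched arm to the pointer. Pivot 165 mm up between two uprights (177 mm high, within x +/-32, y +/-15 mm). Base plate 90 mm wide, y 50 to -280, 12 thick. Post at y -232 to -272, 207 high, holds two stops and between them the black index tooth, 10 mm tall, at pivot height.
- beam (a joint): Beam tilt, rad: 0 level, pointer on the index tooth; negative: tub low, pointer high; stops at -0.08 and +0.08. Starts at -0.08. Pointer tip 240 mm from the pivot; bar 8 mm thick, 20 high. Swings free, damped, settles in 1.5 s. Self-levelling: 0.55 to 0.67 N m per rad between the stops, so it tilts about 0.005 rad per mm of poise error; beyond some 15 mm error it lies on a stop.
- poise (a joint): Travel of the poise along the beam, m: 0 inmost (55 mm from the pivot), growing outward (scale -y) to 0.135. Starts between 0 and 0.012. It stays where it is left (friction about 1.2 N; the notches are only marks). Poise 300 g. The load is unknown: with the lid on, the beam levels with the poise somewhere from 0.055 to 0.12. Poise too far in: beam stays on the negative stop; too far out: positive.
- poise_grip (a point): Grip point in the poise's fin. The poise is an aluminium block straddling the beam, 44 mm (scale x) x 50 (along the beam) x 46 high, with an upright fin on top, 14 mm thick (scale x), 40 mm long along the beam, 17 to 57 mm above the beam's centre line; this point is 40 mm above that line. y axis along the beam towards the tub, z up square to the beam. Moves and tilts with the beam.
- tub: Open grey tub fixed on the scale's tray, 100 (own x) x 80 (y) x 60 mm, wall 3, 137 mm from the pivot; tilts with the beam. Origin: centre of underside; z up, y along the beam, outward. 255 to 375 g. At each x end a white sprung clip, 30 mm wide, top 82 mm up; its sloped nose reaches in to x +/-46, underside at z 67. Pressing the lid straight down with 10 to 20 N spreads and snaps the clips.
- lid: Loose grey lid on the bench, right way up, 70 g. Plate 100 (own x) x 80 (y) x 6 mm; under it a plug 88 x 68 x 5 that enters the tub's mouth with 3 mm play; on top an upright bar, 60 mm long in x, 14 thick in y, 11 to 45 mm above the origin. Origin: centre of the plug's underside, z up. Home: origin 55 mm above the tub's origin, x along the tub's x (either way); resting on the noses about 70.
- carabiner: Green locking carabiner lying flat, about 115 x 62 x 15 mm, origin at the middle of its underside. Leave it alone.
- nut_tool: Flat steel nut tool with a hooked tip, 190 x 22 x 6 mm, long along own x, origin near its middle. Leave it alone.
- sleeve: Yellow plastic ice screw sleeve, 180 x 34 x 26 mm, long along own x, origin at the middle of its underside. Leave it alone.
- pulley: Aluminium rope pulley lying flat, 85 x 45 x 28 mm, origin at the middle of its underside. Leave it alone.
There are look-alikes about, which are no part of the job. Of the things that look like the lid, take the one that is farthest to the robot's left at the start.

How it is judged:
By the outcome, as a careful person would: the job done as asked, in the order asked, and still so for the second after the job is handed in, with the robot touching nothing.
It also fails if it takes over 67 s, if anything falls off the work surface, if the arm or the gripper's body presses on something with over 40 N, if the wrist force passes 120 N, or if a joint passes its speed limit or range.

## Working session

There is one attempt and no reset: what is moved stays moved. The work goes in short steps, Python scripts to look and compute and a shell command to move; the robot and the scene stay as the last step left them, time stands still between calls to the robot, and variables do not carry over. Pictures are saved under pics/ and viewed, at most 10 in all, crops included, and the job is handed in when it is done.

```bash
mkdir -p pics
cat > h.py <<'E'
import numpy as np, cv2
from station import arm, cams
def snap(n,tag):
    p,d=cams.snapshot(n); cv2.imwrite(f'pics/{tag}.png',p); np.save(f'pics/{tag}.npy',d); return p,d
def px2w(n,u,v,d):
    m=cams.camera_model(n); f=200/np.tan(np.radians(m['fov_y'])/2)
    a=np.array([(u-m['cx'])/f,(v-m['cy'])/f]); s=a.copy()
    for _ in range(20): s=a/(1+m['k1']*(s@s))
    return np.array(m['R']).T@(np.array([s[0]*d,s[1]*d,d])-np.array(m['t']))
def dep(D,u,v,r=1):
    w=D[v-r:v+r+1,u-r:u+r+1]; w=w[w>0]; return np.median(w) if w.size else 0
def w2px(n,X):
    m=cams.camera_model(n); f=200/np.tan(np.radians(m['fov_y'])/2)
    c=np.array(m['R'])@np.array(X)+np.array(m['t']); s=c[:2]/c[2]; s=s*(1+m['k1']*(s@s))
    return s*f+[m['cx'],m['cy']]
def cloud(n,D):
    m=cams.camera_model(n); f=200/np.tan(np.radians(m['fov_y'])/2)
    v,u=np.mgrid[:400,:640]; a=np.stack([(u-m['cx'])/f,(v-m['cy'])/f],-1); s=a.copy()
    for _ in range(20): s=a/(1+m['k1']*(s**2).sum(-1,keepdims=True))
    P=np.concatenate([s*D[...,None],D[...,None]],-1)
    return (P-np.array(m['t']))@np.array(m['R'])
E
python3 - <<'E'
from h import *
for n in('scene','top'):
    snap(n,n+'0'); m=cams.camera_model(n); R=np.array(m['R']);print(n,m['fov_y'],-R.T@np.array(m['t']),R.round(2).tolist())
print(arm.observe())
E
```

```text
scene 45.08900505883054 [ 1.11927624 -0.22039786  0.9941811 ] [[0.4, 0.92, 0.02], [0.74, -0.32, -0.59], [-0.53, 0.25, -0.81]]
top 47.18033302533679 [0.48721564 0.04693845 1.14876405] [[0.0, -1.0, -0.01], [-1.0, -0.0, -0.08], [0.08, 0.01, -1.0]]
{'time_s': 0.1, 'joints': array([-1.12898143e+00,  2.41336356e-01,  3.89269034e-03,  1.33516154e+00,
        5.05112976e-06,  1.57076875e+00]), 'qvel': array([-0.00023777, -0.00292904,  0.00286815, -0.00069428,  0.00129648,
       -0.00094186]), 'joint_torque': array([-4.12658555e-04, -3.73137510e+01,  2.53009915e+01,  1.08380968e-02,
        7.77131550e-05,  1.05745539e-05]), 'ee_pos': array([ 0.21356361, -0.45150552,  0.23051546]), 'ee_rot': array([ 9.75695595e-01,  2.19128472e-01, -1.95699657e-04, -8.83015321e-04]), 'force': array([-0.6051028 ,  0.48054502, -0.27932086]), 'wrist_torque': array([ 0.01246373, -0.01246879, -0.02277603]), 'grasp_force': 0.0, 'gripper_width': 0.9995979568617569}
```

View pics/top0.png

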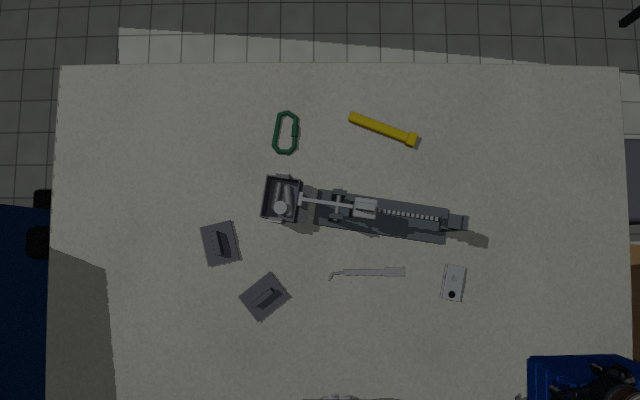

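View pics/scene0.png

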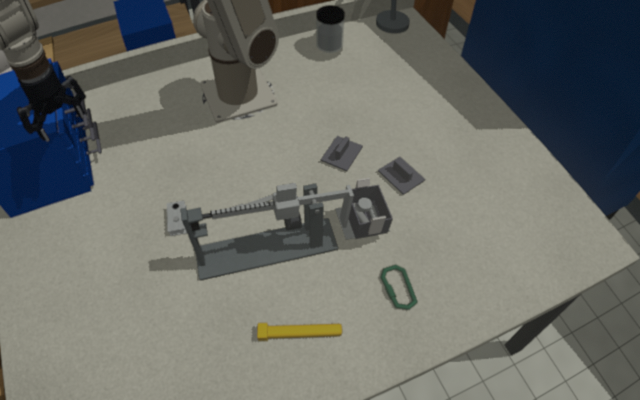

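The top view shows the lid to take at about (220,243), farthest left, and the look-alike at (265,296). The tub is at (282,198), the poise fin at (365,207) and the post at (457,223). I'll measure them from the depth.

```bash
cat > m.py <<'E'
from h import *
D=np.load('pics/top0.npy'); P=cloud('top',D)
def rect(n,u0,u1,v0,v1,z0,z1):
    Q=P[v0:v1,u0:u1].reshape(-1,3); d=D[v0:v1,u0:u1].ravel(); Q=Q[(d>0)&(Q[:,2]>z0)&(Q[:,2]<z1)]
    if len(Q)<4: print(n,len(Q)); return
    c,s,a=cv2.minAreaRect((Q[:,:2]*1000).astype(np.float32)); b=cv2.boxPoints((c,s,a))
    print(n,len(Q),'c',np.round(c,1),'size',np.round(s,1),'ang',round(a,1),'z',np.median(Q[:,2]).round(4),np.percentile(Q[:,2],[5,95]).round(4))
rect('table',130,180,300,350,-.1,.1)
rect('lidplate',195,248,212,272,.006,.02); rect('lidbar',195,248,212,272,.035,.06)
rect('lid2bar',235,295,268,325,.035,.06)
rect('tub all',250,305,165,235,.12,.3)
rect('tubtop',250,305,165,235,.150,.175)
rect('clips',250,305,165,235,.178,.3)
rect('fin',345,385,190,225,.205,.3)
rect('poise',345,385,190,225,.17,.205)
rect('beam',385,440,200,225,.14,.3)
rect('upr',325,347,180,230,.16,.3)
rect('post',440,475,205,240,.18,.3)
rect('base',310,450,185,250,.006,.025)
E
python3 m.py
python3 - <<'E'
import cv2
p=cv2.imread('pics/top0.png'); cv2.imwrite('pics/c1.png',cv2.resize(p[160:280,190:350],None,fx=5,fy=5,interpolation=2))
E
```

```text
table 2490 c [273.7 463.8] size [123.9 128.9] ang 0.9 z 0.0003 [-0.0032  0.004 ]
lidplate 1123 c [487.9 294.7] size [137.  112.9] ang 0.7 z 0.0116 [0.0077 0.0152]
lidbar 163 c [479.5 300.6] size [60.1 15.2] ang 13.8 z 0.0448 [0.0381 0.0486]
lid2bar 150 c [348.4 187.2] size [13.8 59.5] ang 38.9 z 0.0451 [0.0415 0.0487]
tub all 157 c [582.1 119.3] size [ 74.3 115.3] ang 82.6 z 0.1467 [0.1206 0.1709]
tubtop 76 c [576.7  89.5] size [28.2 13.1] ang 0.3 z 0.1682 [0.1569 0.1718]
clips 0
fin 151 c [556.4 -43.1] size [39.7 14.2] ang 81.6 z 0.2263 [0.2146 0.2297]
poise 427 c [557.7 -41.7] size [92.7 49.3] ang 72.4 z 0.1861 [0.1765 0.1903]
beam 251 c [ 540.7 -145.3] size [115.8   8.6] ang 81.1 z 0.1874 [0.1752 0.1933]
upr 341 c [564.8  15.4] size [68.9 45. ] ang 0.1 z 0.1752 [0.1667 0.1796]
post 335 c [ 527.6 -230.5] size [54.5 30.4] ang 81.0 z 0.1977 [0.1873 0.2082]
base 3354 c [ 548.4 -102.3] size [150.7 338. ] ang 2.0 z 0.0123 [0.0085 0.0159]
```

View pics/c1.png

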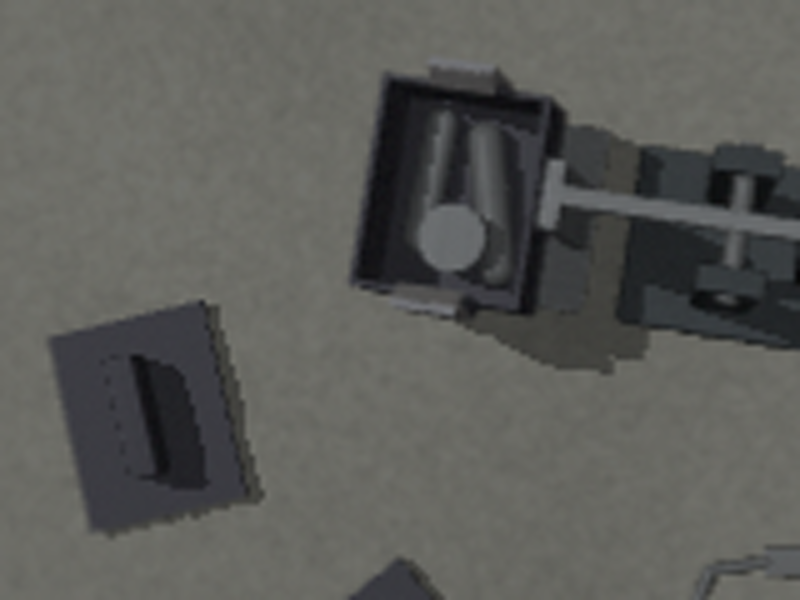

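The crop shows the tub rim corners at about (267,175), (302,180), (296,222) and (260,217) in full-frame pixels, with a white clip at each end. The lid's bar is at (218,243). Next I'll get the rim height and the pivot.

```bash
cat > m2.py <<'E'
from h import *
D=np.load('pics/top0.npy'); P=cloud('top',D)
Z=(P[...,2]*1000).round().astype(int); Z[D==0]=-99
print('clipN rows172-182 cols272-296');print(Z[172:184,264:306:2])
print('south');print(Z[210:226,256:300:2])
print('mid row198-200',Z[199,255:312])
u=np.array([.152,.988])
Q=P[175:235,325:350].reshape(-1,3);Q=Q[(Q[:,2]>.172)&(Q[:,2]<.185)]
print('uprights',Q[:,:2].mean(0),len(Q), (Q[:,:2]@u).min(),(Q[:,:2]@u).max())
for h in (.10,.108,.114,.12):
    # rim corner px -> world at height h
    m=cams.camera_model('top');C=-np.array(m['R']).T@np.array(m['t']);o=[]
    for a in [(267,174.6),(302,180),(295.6,222.4),(260.4,217.4)]:
        q=px2w('top',*a,1.);t=(h-C[2])/(q[2]-C[2]);o.append((C+t*(q-C))[:2])
    o=np.array(o);print(h,o.mean(0).round(4),np.linalg.norm(o-np.roll(o,1,0),axis=1).round(4), np.degrees(np.arctan2(*(o[0]+o[1]-o[2]-o[3])[::-1])).round(1))
E
python3 m2.py
```

```text
clipN rows172-182 cols272-296
[[  1  -1   0   3   0   4 122 121 120 123 125   2   2   3   5  -1  -3   4
    1   1  -1]
 [  2   4   0   1   2   0 118 118 120 124 119 123 124  -1   0   6   0   0
    2   5   0]
 [  7   4   4   3   0   1 114 122 118 117 122 121 121  -1   1   1  -1   0
    1   2  -1]
 [  3  96  94  98  99 100 114 114 118 122 117 118 122 100   0   3  -2   0
    1   3   1]
 [ -3  97  89  89  99  98 113 114 112 115 115 115 116  93   0   1  -2  -3
    1   2   0]
 [  0  94  86  73  77  80  88  96 107 113 114 117 114  81  62  -1   4   1
    0   0  -2]
 [ -2  96  84  61  57  65  69  80  83  86  95 110 109  99 -99 102   3  -2
   -1   4   2]
 [  4  99  81  60  39  47  51  58  61  66  71  83  87  93 101 103 102 105
  106   1   2]
 [  4  96  84  59  42  43  40  43  46  52  56  61  68  72  77  86  91 100
   98   1  -2]
 [  1  97  83  56  39  44  42  50  44  43  46  43  48  53  56  67  70  80
   99  68   5]
 [ -3  95  79  60  42  41  55  59  57  46  44  43  44  44  44  45  51  58
   99  60  -1]
 [  0  97  76  53  43  41  60  57  58  43  45  41  43  48  45  46  42  44
   97  58   4]]
s
[... 1343 characters left out ...]
0  -1  -1  -2   0   1   0  -1  -1   0
   -1   0   0   3]
 [  0   2  -3  -1   4   5   6   0  -2   1   1   1   2   1  -2  -2   2   3
   -1   1   0  -1]]
mid row198-200 [ -1  -3   1   1  -1   2  -2  -1  98  93  80  67  55  49  41  41  42  56
  59  57  63  59  57  52  46  40  40  43  44  44  61  63  63  63  64  67
  60  44  43  46  42 106  99 166 168 167 168 168 170 169 169 168 173 170
 170 173 174]
uprights [0.56437862 0.01110439] 263 0.07185038327043818 0.12457492601639207
0.1 [0.5827 0.138 ] [0.1002 0.0821 0.0989 0.0818] -8.1
0.108 [0.5819 0.1373] [0.0994 0.0815 0.0982 0.0812] -8.1
0.114 [0.5814 0.1368] [0.0988 0.081  0.0976 0.0807] -8.1
0.12 [0.5808 0.1363] [0.0983 0.0805 0.097  0.0802] -8.1
```

```bash
python3 -m jog '[{"tx":35,"ty":-35},{"tx":35,"ty":-35},{"tx":35,"ty":-35}]' 1
python3 - <<'E'
from h import *
s=arm.observe();print(s['joints'].round(3),s['ee_pos'],s['ee_rot'].round(3))
D=np.load('pics/top0.npy');m=cams.camera_model('top');C=-np.array(m['R']).T@np.array(m['t'])
def at(a,h):
    q=px2w('top',*a,1.);t=(h-C[2])/(q[2]-C[2]);return (C+t*(q-C))[:2]
o=np.array([at((190+a/5-.4,160+b/5-.4),.011) for a,b in[(50,340),(203,302),(260,495),(90,533)]])
print(o.mean(0),np.linalg.norm(o-np.roll(o,1,0),axis=1), np.degrees(np.arctan2(*(o[0]+o[1]-o[2]-o[3])[::-1])))
E
```

```text
[-1.129  0.241  0.004  1.335  0.     1.571] [ 0.21356361 -0.45150552  0.23051546] [ 0.976  0.219 -0.    -0.001]
[0.47915833 0.2983449 ] [0.09826762 0.07921891 0.10026658 0.08695897] 15.241941601691089invalid input
```

```bash
python3 -m jog '[{"tx":35,"ty":-35,"tz":0,"wx":0,"wy":0,"wz":0},{"tx":35,"ty":-35,"tz":0,"wx":0,"wy":0,"wz":0},{"tx":35,"ty":-35,"tz":0,"wx":0,"wy":0,"wz":0}]'
python3 - <<'E'
from h import *
s=arm.observe();print(s['joints'].round(3),s['ee_pos'],s['ee_rot'].round(3))
E
```

```text
time_s: 0.4
ee_pos: [0.2637, -0.3105, 0.2306]
ee_rot: [0.976, 0.218, -0.0, -0.001]
force: [3.2, 0.1, 0.4]
gripper_width: 1.001
grasp_force: 0.0
[-0.867  0.059 -0.214  1.3    0.     1.834] [ 0.26368287 -0.31053261  0.23058848] [ 0.976  0.218 -0.    -0.001]
```

```bash
python3 -m jog '[{"wz":-0.148},{"wz":-0.148},{"wz":-0.148},{"wz":-0.148},{"wz":-0.148},{"wz":-0.148},{"wz":-0.148},{"wz":-0.148}]';  python3 -m jog '[{"wz":-0.148},{"wz":-0.148},{"wz":-0.148},{"wz":-0.148},{"wz":-0.148},{"wz":-0.148},{"wz":-0.148},{"wz":-0.148}]' ; python3 -m jog '[{"wz":-0.148},{"wz":-0.148},{"wz":-0.148},{"wz":-0.139},{"tz":0},{"tz":0}]'
cat >> h.py <<'E'
from scipy.spatial.transform import Rotation as Ro
def go(x,y,z,n=1):
    "tool-frame shift (mm) to reach world point, and angles"
    s=arm.observe();R=Ro.from_quat(s['ee_rot']).as_matrix();d=R.T@((np.array([x,y,z])-s['ee_pos'])*1000)
    print('pos',s['ee_pos'].round(4),'yaw',np.degrees(np.arctan2(R[1,0],R[0,0])).round(2),'zax',R[:,2].round(3),'F',s['force'].round(1),'need',d.round(1),'len',np.linalg.norm(d).round(1),'per row',(d/n).round(2),'j',s['joints'].round(2),'t',s['time_s'])
E
python3 -c "
from h import *;go(.4795,.2997,.12,14)"
```

```text
pos [ 0.2637 -0.3105  0.2306] yaw 25.21 zax [-0.001  0.001 -1.   ] F [3.2 0.1 0.4] need [ 455.2 -460.   111.2] len 656.7 per row [ 32.51 -32.86   7.95] j [-0.87  0.06 -0.21  1.3   0.    1.83] t 0.4invalid input
invalid input
invalid input
```

```bash
python3 -m jog '[{"tx":0,"ty":0,"tz":0,"wx":0,"wy":0,"wz":-0.148},{"tx":0,"ty":0,"tz":0,"wx":0,"wy":0,"wz":-0.148},{"tx":0,"ty":0,"tz":0,"wx":0,"wy":0,"wz":-0.148},{"tx":0,"ty":0,"tz":0,"wx":0,"wy":0,"wz":-0.148},{"tx":0,"ty":0,"tz":0,"wx":0,"wy":0,"wz":-0.148},{"tx":0,"ty":0,"tz":0,"wx":0,"wy":0,"wz":-0.148},{"tx":0,"ty":0,"tz":0,"wx":0,"wy":0,"wz":-0.148},{"tx":0,"ty":0,"tz":0,"wx":0,"wy":0,"wz":-0.148}]' && python3 -m jog '[{"tx":0,"ty":0,"tz":0,"wx":0,"wy":0,"wz":-0.148},{"tx":0,"ty":0,"tz":0,"wx":0,"wy":0,"wz":-0.148},{"tx":0,"ty":0,"tz":0,"wx":0,"wy":0,"wz":-0.148},{"tx":0,"ty":0,"tz":0,"wx":0,"wy":0,"wz":-0.148},{"tx":0,"ty":0,"tz":0,"wx":0,"wy":0,"wz":-0.148},{"tx":0,"ty":0,"tz":0,"wx":0,"wy":0,"wz":-0.148},{"tx":0,"ty":0,"tz":0,"wx":0,"wy":0,"wz":-0.148},{"tx":0,"ty":0,"tz":0,"wx":0,"wy":0,"wz":-0.148}]' && python3 -m jog '[{"tx":0,"ty":0,"tz":0,"wx":0,"wy":0,"wz":-0.148},{"tx":0,"ty":0,"tz":0,"wx":0,"wy":0,"wz":-0.148},{"tx":0,"ty":0,"tz":0,"wx":0,"wy":0,"wz":-0.148},{"tx":0,"ty":0,"tz":0,"wx":0,"wy":0,"wz":-0.14},{"tx":0,"ty":0,"tz":0,"wx":0,"wy":0,"wz":0}]'
python3 -c "
from h import *;go(.4795,.2997,.12,14)"
```

```text
time_s: 1.2
ee_pos: [0.2636, -0.3119, 0.2309]
ee_rot: [0.685, 0.728, 0.0, -0.001]
force: [0.0, -0.2, -0.5]
gripper_width: 1.005
grasp_force: 0.0
time_s: 2.0
ee_pos: [0.2635, -0.3119, 0.2309]
ee_rot: [0.162, 0.987, 0.0, -0.0]
force: [-0.0, -0.1, 0.2]
gripper_width: 1.001
grasp_force: 0.0
time_s: 2.5
ee_pos: [0.2636, -0.3119, 0.2309]
ee_rot: [-0.126, 0.992, 0.0, -0.0]
force: [-0.3, 0.4, 0.6]
gripper_width: 1.002
grasp_force: 0.0
pos [ 0.2636 -0.3119  0.2309] yaw -165.57 zax [-0.001  0.001 -1.   ] F [-0.3  0.4  0.6] need [-361.6  538.4  111.3] len 658.0 per row [-25.83  38.46   7.95] j [-0.87  0.06 -0.21  1.3   0.   -1.12] t 2.5
```

```bash
python3 -m jog '[{"tx":-25.8,"ty":38.5,"tz":8,"wx":0,"wy":0,"wz":0},{"tx":-25.8,"ty":38.5,"tz":8,"wx":0,"wy":0,"wz":0},{"tx":-25.8,"ty":38.5,"tz":8,"wx":0,"wy":0,"wz":0},{"tx":-25.8,"ty":38.5,"tz":8,"wx":0,"wy":0,"wz":0},{"tx":-25.8,"ty":38.5,"tz":8,"wx":0,"wy":0,"wz":0},{"tx":-25.8,"ty":38.5,"tz":8,"wx":0,"wy":0,"wz":0},{"tx":-25.8,"ty":38.5,"tz":8,"wx":0,"wy":0,"wz":0},{"tx":-25.8,"ty":38.5,"tz":8,"wx":0,"wy":0,"wz":0}]' && python3 -m jog '[{"tx":-25.8,"ty":38.5,"tz":8,"wx":0,"wy":0,"wz":0},{"tx":-25.8,"ty":38.5,"tz":8,"wx":0,"wy":0,"wz":0},{"tx":-25.8,"ty":38.5,"tz":8,"wx":0,"wy":0,"wz":0},{"tx":-25.8,"ty":38.5,"tz":8,"wx":0,"wy":0,"wz":0},{"tx":-25.8,"ty":38.5,"tz":8,"wx":0,"wy":0,"wz":0},{"tx":-25.8,"ty":38.5,"tz":8,"wx":0,"wy":0,"wz":0},{"tx":0,"ty":0,"tz":0,"wx":0,"wy":0,"wz":0},{"tx":0,"ty":0,"tz":0,"wx":0,"wy":0,"wz":0}]' 0.7
python3 -c "
from h import *;go(.4795,.2997,.017,1)"
```

```text
time_s: 3.3
ee_pos: [0.387, 0.0395, 0.167]
ee_rot: [-0.124, 0.992, -0.0, 0.0]
force: [0.7, -0.3, 0.5]
gripper_width: 0.997
grasp_force: 0.0
time_s: 4.1
ee_pos: [0.4783, 0.3003, 0.1179]
ee_rot: [-0.126, 0.992, -0.001, -0.001]
force: [0.3, 0.1, 0.4]
gripper_width: 0.704
grasp_force: 0.0
pos [0.4783 0.3003 0.1179] yaw -165.57 zax [-0.002 -0.002 -1.   ] F [0.3 0.1 0.4] need [ -1.3  -0.8 100.9] len 100.9 per row [ -1.29  -0.76 100.89] j [ 0.56  0.44 -0.01  1.12 -0.    0.31] t 4.1
```

```bash
python3 -m jog '[{"tx":-0.6,"ty":-0.4,"tz":34,"wx":0,"wy":0,"wz":0},{"tx":-0.6,"ty":-0.4,"tz":34,"wx":0,"wy":0,"wz":0},{"tx":0,"ty":0,"tz":22,"wx":0,"wy":0,"wz":0},{"tx":0,"ty":0,"tz":11,"wx":0,"wy":0,"wz":0},{"tx":0,"ty":0,"tz":0,"wx":0,"wy":0,"wz":0}]' && python3 -m jog '[{"tx":0,"ty":0,"tz":0,"wx":0,"wy":0,"wz":0},{"tx":0,"ty":0,"tz":0,"wx":0,"wy":0,"wz":0},{"tx":0,"ty":0,"tz":0,"wx":0,"wy":0,"wz":0},{"tx":0,"ty":0,"tz":0,"wx":0,"wy":0,"wz":0},{"tx":0,"ty":0,"tz":0,"wx":0,"wy":0,"wz":0},{"tx":0,"ty":0,"tz":0,"wx":0,"wy":0,"wz":0},{"tx":0,"ty":0,"tz":0,"wx":0,"wy":0,"wz":0},{"tx":0,"ty":0,"tz":0,"wx":0,"wy":0,"wz":0}]' 0
python3 -c "
from h import *;go(.4795,.2997,.2,1)"
```

```text
time_s: 4.6
ee_pos: [0.4792, 0.2976, 0.0173]
ee_rot: [-0.125, 0.992, -0.001, -0.002]
force: [0.7, -1.0, 0.6]
gripper_width: 0.698
grasp_force: 0.0
time_s: 5.4
ee_pos: [0.4816, 0.3002, 0.02]
ee_rot: [-0.126, 0.992, 0.001, 0.001]
force: [-0.8, -0.7, 6.1]
gripper_width: 0.15
grasp_force: 61.7
pos [0.4816 0.3002 0.02  ] yaw -165.55 zax [ 0.003  0.002 -1.   ] F [-0.8 -0.7  6.1] need [   1.6    0.2 -180. ] len 180.0 per row [   1.56    0.22 -180.02] j [ 0.56  0.54 -0.13  0.89 -0.    0.31] t 5.4
```

```bash
python3 -m jog '[{"tx":0,"ty":0,"tz":-20,"wx":0,"wy":0,"wz":0},{"tx":0,"ty":0,"tz":-40,"wx":0,"wy":0,"wz":0},{"tx":0,"ty":0,"tz":-45,"wx":0,"wy":0,"wz":0},{"tx":0,"ty":0,"tz":-45,"wx":0,"wy":0,"wz":0},{"tx":0,"ty":0,"tz":-8,"wx":0,"wy":0,"wz":0.13},{"tx":0,"ty":0,"tz":0,"wx":0,"wy":0,"wz":0.135},{"tx":0,"ty":0,"tz":0,"wx":0,"wy":0,"wz":0.135},{"tx":0,"ty":0,"tz":0,"wx":0.08,"wy":0,"wz":0}]' && python3 -m jog '[{"tx":0,"ty":0,"tz":0,"wx":0,"wy":0,"wz":0},{"tx":0,"ty":0,"tz":0,"wx":0,"wy":0,"wz":0}]'
python3 -c "
from h import *;go(.5857,.1428,.175,6)"
```

```text
time_s: 6.2
ee_pos: [0.4802, 0.2974, 0.1772]
ee_rot: [0.076, 0.996, -0.041, -0.003]
force: [-0.1, 0.3, -0.8]
gripper_width: 0.151
grasp_force: 60.7
time_s: 6.4
ee_pos: [0.4803, 0.2999, 0.1759]
ee_rot: [0.073, 0.997, -0.039, -0.003]
force: [0.0, 0.0, -1.4]
gripper_width: 0.148
grasp_force: 60.7
pos [0.4803 0.2999 0.1759] yaw 171.59 zax [-0.012 -0.078 -0.997] F [ 0.   0.  -1.4] need [-127.2 -139.5   11.9] len 189.2 per row [-21.21 -23.24   1.98] j [ 0.59  0.44  0.14  1.33 -0.06  0.74] t 6.4
```

```bash
python3 -m jog '[{"tx":-21.2,"ty":-23.2,"tz":2,"wx":0,"wy":0,"wz":0},{"tx":-21.2,"ty":-23.2,"tz":2,"wx":0,"wy":0,"wz":0},{"tx":-21.2,"ty":-23.2,"tz":2,"wx":0,"wy":0,"wz":0},{"tx":-21.2,"ty":-23.2,"tz":2,"wx":0,"wy":0,"wz":0},{"tx":-21.2,"ty":-23.2,"tz":2,"wx":0,"wy":0,"wz":0},{"tx":-21.2,"ty":-23.2,"tz":2,"wx":0,"wy":0,"wz":0},{"tx":0,"ty":0,"tz":0,"wx":0,"wy":0,"wz":0},{"tx":0,"ty":0,"tz":0,"wx":0,"wy":0,"wz":0}]'
python3 -c "
from h import *;go(.5857,.1428,.155,6)
p,d=snap('scene','s1');q,e=snap('top','t1')
a=cv2.resize(p[130:270,300:440],None,fx=4.2,fy=4.2,interpolation=2)[:588,:400+0] if 0 else cv2.resize(p[140:260,320:420],(500,600),interpolation=2)
b=cv2.resize(q[150:250,250:310],(300,500),interpolation=2);b=cv2.copyMakeBorder(b,0,100,0,0,0)
cv2.imwrite('pics/c2.png',np.hstack([a,b]))"
```

```text
time_s: 7.2
ee_pos: [0.5856, 0.1415, 0.1753]
ee_rot: [0.075, 0.996, -0.039, -0.003]
force: [-0.2, 0.6, -0.9]
gripper_width: 0.157
grasp_force: 60.7
pos [0.5856 0.1415 0.1753] yaw 171.41 zax [-0.012 -0.078 -0.997] F [-0.2  0.6 -0.9] need [ 0.1  2.9 20.1] len 20.3 per row [0.02 0.49 3.35] j [ 0.27  0.5   0.23  1.34 -0.07  0.42] t 7.2
```

View pics/c2.png

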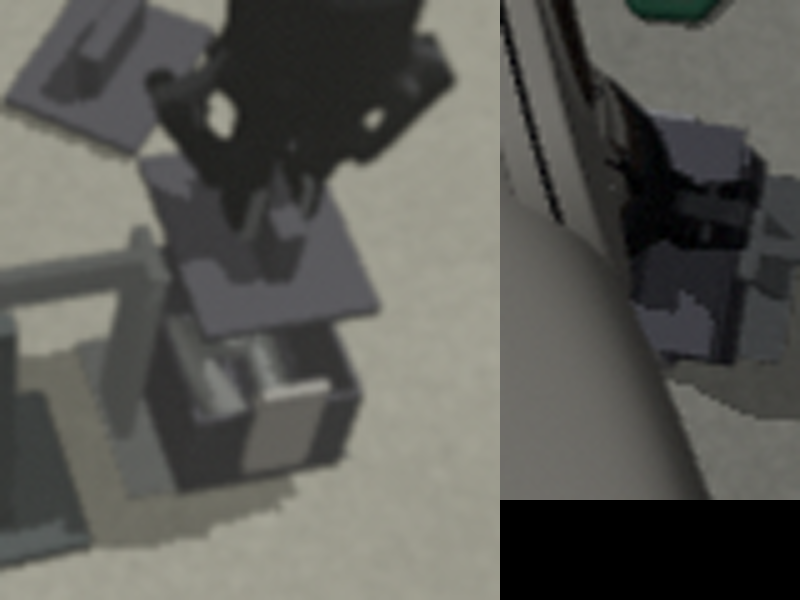

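The scene crop shows the lid held above the tub, near plate edge from (210,335) to (380,308) in the crop, with the mouth below it. I'll fit the plate's centre from depth and compare it with the tub's axis.

```bash
cat > m3.py <<'E'
from h import *
s=arm.observe();R=Ro.from_quat(s['ee_rot']).as_matrix();p=s['ee_pos']
sx=-R[:,0];sy=R[:,1].copy();sz=-R[:,2]   # tool x = -scale x
sy=np.cross(sz,sx)
def crop(c): return (np.array(c)-[320,140])*5
def sh(n,O,hx,hy,z):
    for a,b in((-1,-1),(1,-1),(1,1),(-1,1)): print(n,a,b,crop(w2px('scene',O+a*hx*sx+b*hy*sy+z*sz)).round(0))
O=p-.020*sz; print('lidO',O.round(4)); sh('lid top',O,.05,.04,.011)
T=np.array([.583,.138,.0955])-.055*sz; print('tubO',T.round(4)); sh('rim',T,.05,.04,.060); sh('bottom',T,.05,.04,0)
for x in(.05,): 
  for b in(-1,1): print('clip',crop(w2px('scene',T+.054*sx+b*.015*sy+.082*sz)).round(0))
D=np.load('pics/s1.npy');P=cloud('scene',D)
L=(P-O)@np.stack([sx,sy,sz],1)
m=(abs(L[...,2]-.011)<.006)&(abs(L[...,0])<.07)&(abs(L[...,1])<.06)&(D>0)
q=L[m];print('lid pts',m.sum(),'z',np.median(q[:,2]).round(4));
print('x ext',np.percentile(q[:,0],[.5,99.5]).round(4),'y ext',np.percentile(q[:,1],[.5,99.5]).round(4))
A=np.c_[q[:,:2],np.ones(len(q))];print('plane',np.linalg.lstsq(A,q[:,2],rcond=None)[0].round(4))
E
python3 m3.py
```

```text
lidO [0.5848 0.1413 0.1555]
lid top -1 -1 [139. 158.]
lid top 1 -1 [209. 338.]
lid top 1 1 [385. 308.]
lid top -1 1 [308. 133.]
tubO [0.5823 0.1337 0.0407]
rim -1 -1 [122. 248.]
rim 1 -1 [187. 423.]
rim 1 1 [355. 393.]
rim -1 1 [283. 222.]
bottom -1 -1 [107. 324.]
bottom 1 -1 [168. 496.]
bottom 1 1 [329. 466.]
bottom -1 1 [261. 298.]
clip [252. 393.]
clip [316. 381.]
lid pts 957 z 0.0108
x ext [-0.0506  0.0493] y ext [-0.0567  0.0386]
plane [-0.0044  0.0128  0.0109]
```

```bash
cat > m4.py <<'E'
from h import *
p=cv2.imread('pics/scene0.png');c=cv2.resize(p[175:245,335:405],(560,560),interpolation=2)
u=np.array([np.sin(np.radians(8.5)),np.cos(np.radians(8.5))]);sx=np.array([u[1],-u[0],0]);sz=np.array([u[0]*.08,u[1]*.08,.9968]);sy=np.cross(sz,sx)
T=np.array([.583,.138,.0955])-.055*sz
for off,col in((0,(0,0,255)),(.004,(0,255,0))):
  for hx,hy,z in((.05,.04,.06),(.05,.04,0)):
    q=[((w2px('scene',T+off*sy+a*hx*sx+b*hy*sy+z*sz)+.5-[335,175])*8-.5).round().astype(int).tolist() for a,b in((-1,-1),(1,-1),(1,1),(-1,1))]
    cv2.polylines(c,[np.array(q)],True,col,1)
cv2.imwrite('pics/c3.png',c)
E
python3 m4.py
```

```text
(no output)
```

View pics/c3.png

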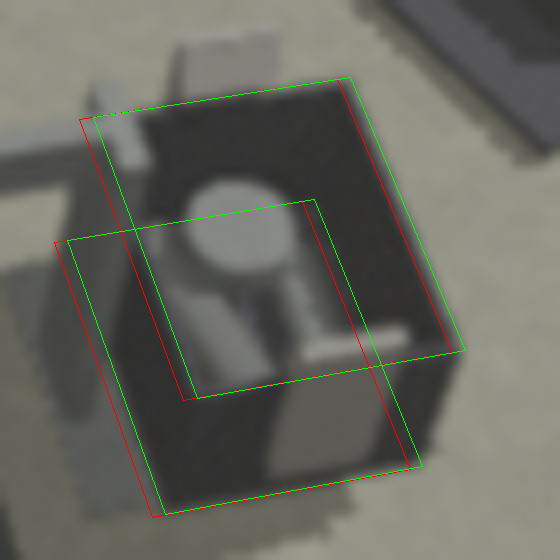

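Against the overlay the tub fits 4 mm further out than my first estimate, and x is right. I'll shift the lid +5.5 mm along the beam and lower it.

```bash
python3 -m jog '[{"tx":0,"ty":5.5,"tz":0,"wx":0,"wy":0,"wz":0},{"tx":0,"ty":0,"tz":15,"wx":0,"wy":0,"wz":0},{"tx":0,"ty":0,"tz":12,"wx":0,"wy":0,"wz":0},{"tx":0,"ty":0,"tz":5,"wx":0,"wy":0,"wz":0},{"tx":0,"ty":0,"tz":0,"wx":0,"wy":0,"wz":0},{"tx":0,"ty":0,"tz":0,"wx":0,"wy":0,"wz":0}]'
python3 -c "
from h import *
p,d=snap('scene','s2');go(.584,.1467,.155,1)
cv2.imwrite('pics/c4.png',cv2.resize(p[170:250,330:410],(560,560),interpolation=2))"
```

```text
time_s: 7.9
ee_pos: [0.5861, 0.1457, 0.1432]
ee_rot: [0.074, 0.996, -0.04, -0.003]
force: [-0.4, -0.3, 0.3]
gripper_width: 0.149
grasp_force: 60.7
pos [0.5864 0.1457 0.1436] yaw 171.54 zax [-0.011 -0.079 -0.997] F [ 0.2 -0.2 -1.6] need [  2.5  -0.2 -11.4] len 11.7 per row [  2.51  -0.23 -11.4 ] j [ 0.28  0.52  0.18  1.27 -0.07  0.43] t 7.95
```

View pics/c4.png

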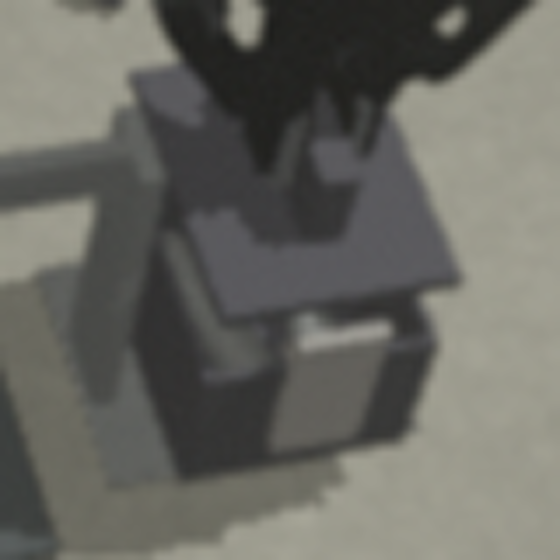

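```bash
python3 -m jog '[{"tx":0,"ty":-0.5,"tz":6,"wx":0,"wy":0,"wz":0},{"tx":0,"ty":0,"tz":4,"wx":0,"wy":0,"wz":0},{"tx":0,"ty":0,"tz":2,"wx":0,"wy":0,"wz":0},{"tx":0,"ty":0,"tz":0,"wx":0,"wy":0,"wz":0}]';python3 -m jog '[{"tx":0,"ty":0,"tz":1.5,"wx":0,"wy":0,"wz":0},{"tx":0,"ty":0,"tz":1.5,"wx":0,"wy":0,"wz":0},{"tx":0,"ty":0,"tz":0,"wx":0,"wy":0,"wz":0}]';python3 -m jog '[{"tx":0,"ty":0,"tz":1.5,"wx":0,"wy":0,"wz":0},{"tx":0,"ty":0,"tz":0,"wx":0,"wy":0,"wz":0}]'
```

```text
time_s: 8.35
ee_pos: [0.5861, 0.1438, 0.131]
ee_rot: [0.074, 0.996, -0.04, -0.003]
force: [1.2, -0.3, -0.4]
gripper_width: 0.155
grasp_force: 60.7
time_s: 8.65
ee_pos: [0.5861, 0.1438, 0.1286]
ee_rot: [0.074, 0.996, -0.04, -0.003]
force: [1.6, 0.6, 1.4]
gripper_width: 0.153
grasp_force: 61.0
time_s: 8.85
ee_pos: [0.5861, 0.1438, 0.1271]
ee_rot: [0.074, 0.996, -0.04, -0.003]
force: [0.6, 0.9, 2.9]
gripper_width: 0.151
grasp_force: 61.2
```

```bash
for i in 1; do python3 -m jog '[{"tx":0,"ty":0,"tz":1.5,"wx":0,"wy":0,"wz":0},{"tx":0,"ty":0,"tz":1.5,"wx":0,"wy":0,"wz":0},{"tx":0,"ty":0,"tz":0,"wx":0,"wy":0,"wz":0}]'; done|grep -E "pos|force:"; python3 -m jog '[{"tx":0,"ty":0,"tz":1.5,"wx":0,"wy":0,"wz":0},{"tx":0,"ty":0,"tz":1.5,"wx":0,"wy":0,"wz":0},{"tx":0,"ty":0,"tz":0,"wx":0,"wy":0,"wz":0}]'|grep -E "pos|force:|rot"
```

```text
ee_pos: [0.586, 0.1435, 0.1239]
force: [0.0, 1.0, 5.0]
grasp_force: 61.4
ee_pos: [0.5853, 0.143, 0.1199]
ee_rot: [0.074, 0.996, -0.04, -0.004]
force: [0.2, 0.2, 1.5]
grasp_force: 60.9
```

```bash
python3 -m jog '[{"tx":0,"ty":0,"tz":1.5,"wx":0,"wy":0,"wz":0},{"tx":0,"ty":0,"tz":1.5,"wx":0,"wy":0,"wz":0},{"tx":0,"ty":0,"tz":0,"wx":0,"wy":0,"wz":0}]'|grep -E "pos|force:|rot"; python3 -m jog '[{"tx":0,"ty":0,"tz":1.5,"wx":0,"wy":0,"wz":0},{"tx":0,"ty":0,"tz":0,"wx":0,"wy":0,"wz":0}]'|grep -E "pos|force:|rot"
```

```text
ee_pos: [0.5853, 0.1427, 0.117]
ee_rot: [0.074, 0.996, -0.04, -0.004]
force: [1.3, -0.7, 0.4]
grasp_force: 60.8
ee_pos: [0.5851, 0.1426, 0.1155]
ee_rot: [0.074, 0.996, -0.04, -0.004]
force: [-0.4, 0.0, -0.2]
grasp_force: 60.8
```

```bash
python3 -m jog '[{"tx":0,"ty":0,"tz":1.5,"wx":0,"wy":0,"wz":0},{"tx":0,"ty":0,"tz":0,"wx":0,"wy":0,"wz":0}]'|grep -E "pos|force:|rot"; python3 -m jog '[{"tx":0,"ty":0,"tz":1.5,"wx":0,"wy":0,"wz":0},{"tx":0,"ty":0,"tz":0,"wx":0,"wy":0,"wz":0}]'|grep -E "pos|force:|rot";python3 -m jog '[{"tx":0,"ty":0,"tz":1.5,"wx":0,"wy":0,"wz":0},{"tx":0,"ty":0,"tz":0,"wx":0,"wy":0,"wz":0}]'|grep -E "pos|force:|rot"
```

```text
ee_pos: [0.5853, 0.1426, 0.1152]
ee_rot: [0.074, 0.996, -0.04, -0.003]
force: [-0.9, 0.1, 2.1]
grasp_force: 61.2
ee_pos: [0.5855, 0.1426, 0.1152]
ee_rot: [0.074, 0.996, -0.04, -0.002]
force: [-4.4, -0.4, 9.9]
grasp_force: 62.2
ee_pos: [0.5856, 0.1426, 0.1151]
ee_rot: [0.074, 0.996, -0.04, -0.002]
force: [-6.0, -0.8, 15.8]
grasp_force: 63.0
```

```bash
python3 -m jog '[{"tx":0,"ty":0,"tz":1.5,"wx":0,"wy":0,"wz":0},{"tx":0,"ty":0,"tz":1,"wx":0,"wy":0,"wz":0},{"tx":0,"ty":0,"tz":0,"wx":0,"wy":0,"wz":0}]'|grep -E "pos|force:|rot"; python3 -m jog '[{"tx":0,"ty":0,"tz":-3.5,"wx":0,"wy":0,"wz":0},{"tx":0,"ty":0,"tz":-3,"wx":0,"wy":0,"wz":0},{"tx":0,"ty":0,"tz":0,"wx":0,"wy":0,"wz":0}]'|grep -E "pos|force:|rot"; python3 -m jog '[{"tx":0,"ty":0,"tz":0,"wx":0,"wy":0,"wz":0},{"tx":0,"ty":0,"tz":0,"wx":0,"wy":0,"wz":0},{"tx":0,"ty":0,"tz":0,"wx":0,"wy":0,"wz":0},{"tx":0,"ty":0,"tz":0,"wx":0,"wy":0,"wz":0}]' 0.5|grep -E "pos|force:|width"; python3 -m jog '[{"tx":0,"ty":0,"tz":-20,"wx":0,"wy":0,"wz":0},{"tx":0,"ty":0,"tz":-40,"wx":0,"wy":0,"wz":0},{"tx":0,"ty":0,"tz":-45,"wx":0,"wy":0,"wz":0},{"tx":0,"ty":0,"tz":-30,"wx":0,"wy":0,"wz":0},{"tx":0,"ty":0,"tz":0,"wx":0,"wy":0,"wz":0}]';python3 -c "
from h import *
p,d=snap('scene','s3');go(.584,.1467,.155,1)
cv2.imwrite('pics/c5.png',cv2.resize(p[170:250,330:410],(560,560),interpolation=2))"
```

```text
ee_pos: [0.5857, 0.1426, 0.115]
ee_rot: [0.074, 0.997, -0.039, -0.001]
force: [-10.1, -1.3, 25.8]
grasp_force: 64.6
ee_pos: [0.5858, 0.1428, 0.1156]
ee_rot: [0.074, 0.996, -0.04, -0.003]
force: [0.4, 0.1, -0.9]
grasp_force: 60.5
ee_pos: [0.5858, 0.1428, 0.1157]
force: [-1.2, 0.1, 1.5]
gripper_width: 0.498
grasp_force: 0.0
time_s: 12.05
ee_pos: [0.5898, 0.1539, 0.2562]
ee_rot: [0.074, 0.997, -0.038, 0.002]
force: [-0.1, -0.3, -0.4]
gripper_width: 0.502
grasp_force: 0.0
pos [0.5887 0.1536 0.2532] yaw 171.53 zax [-0.006 -0.078 -0.997] F [-0.3 -0.2 -0.7] need [ 4.2  0.2 98.5] len 98.6 per row [ 4.23  0.21 98.48] j [ 0.29  0.48  0.41  1.53 -0.07  0.44] t 12.1
```

View pics/c5.png

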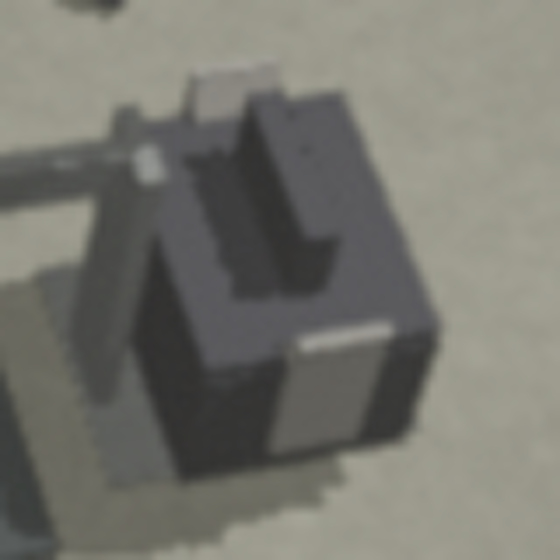

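The lid is seated flush and both white clips stand over its edge. Next I'll turn a quarter turn and go over the poise fin.

```bash
python3 -m jog '[{"tx":0,"ty":0,"tz":-10,"wx":0,"wy":0,"wz":0.143},{"tx":0,"ty":0,"tz":0,"wx":0,"wy":0,"wz":0.143},{"tx":0,"ty":0,"tz":0,"wx":0,"wy":0,"wz":0.143},{"tx":0,"ty":0,"tz":0,"wx":0,"wy":0,"wz":0.143},{"tx":0,"ty":0,"tz":0,"wx":0,"wy":0,"wz":0.143},{"tx":0,"ty":0,"tz":0,"wx":0,"wy":0,"wz":0.143},{"tx":0,"ty":0,"tz":0,"wx":0,"wy":0,"wz":0.143},{"tx":0,"ty":0,"tz":0,"wx":0,"wy":0,"wz":0.143}]'|grep pos;  python3 -m jog '[{"tx":0,"ty":0,"tz":0,"wx":0,"wy":0,"wz":0.143},{"tx":0,"ty":0,"tz":0,"wx":0,"wy":0,"wz":0.143},{"tx":0,"ty":0,"tz":0,"wx":0,"wy":0,"wz":0.141},{"tx":0,"ty":0,"tz":0,"wx":0,"wy":0,"wz":0},{"tx":0,"ty":0,"tz":0,"wx":0,"wy":0,"wz":0}]'|grep pos
python3 -c "
from h import *;go(.556,-.045,.252,5)"
```

```text
ee_pos: [0.5866, 0.1535, 0.2582]
ee_pos: [0.5869, 0.1538, 0.259]
pos [0.5869 0.1538 0.259 ] yaw 81.68 zax [-0.014 -0.08  -0.997] F [-0.4  0.5  0.1] need [-199.9   -1.8   23.3] len 201.3 per row [-39.99  -0.36   4.66] j [ 0.29  0.48  0.43  1.55 -0.07  2.01] t 13.4
```

```bash
python3 -m jog '[{"tx":-40,"ty":-0.4,"tz":4.5,"wx":0,"wy":0,"wz":0},{"tx":-40,"ty":-0.4,"tz":4.5,"wx":0,"wy":0,"wz":0},{"tx":-40,"ty":-0.4,"tz":4.5,"wx":0,"wy":0,"wz":0},{"tx":-40,"ty":-0.4,"tz":4.5,"wx":0,"wy":0,"wz":0},{"tx":-40,"ty":-0.4,"tz":4.5,"wx":0,"wy":0,"wz":0},{"tx":0,"ty":0,"tz":0,"wx":0,"wy":0,"wz":0},{"tx":0,"ty":0,"tz":0,"wx":0,"wy":0,"wz":0}]'|grep pos
python3 -c "
from h import *;go(.5560,-.0450,.200,5)
p,d=snap('scene','s4');cv2.imwrite('pics/c6.png',cv2.resize(p[150:270,180:340],(800,600),interpolation=2))"
```

```text
ee_pos: [0.5554, -0.0454, 0.2536]
pos [ 0.5554 -0.0454  0.2536] yaw 81.48 zax [-0.012 -0.079 -0.997] F [0.2 0.4 0.5] need [ 4.8  0.6 53.4] len 53.6 per row [ 0.96  0.12 10.68] j [-0.04  0.36  0.22  1.44 -0.08  1.68] t 14.1
```

View pics/c6.png

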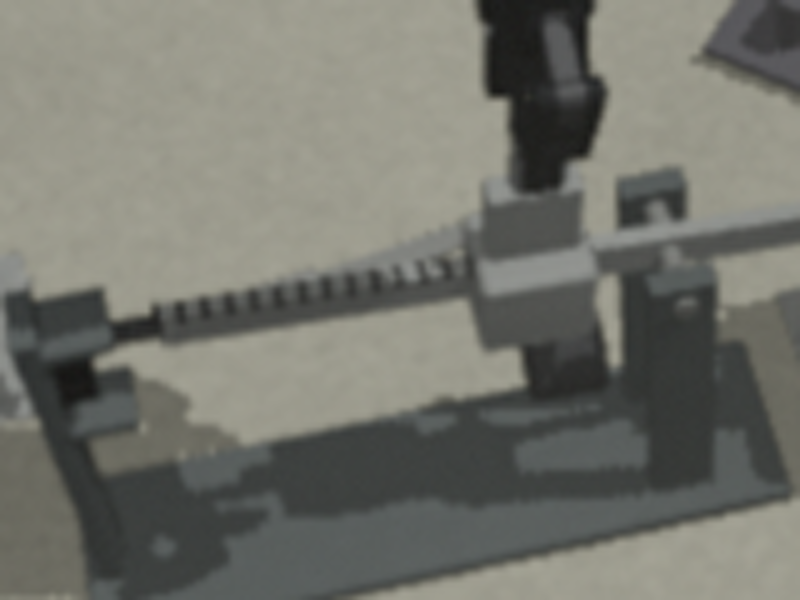

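The pointer at crop (130,325) is high, the black tooth is at (75,380), and the fingers hang right above the fin at (535,180). Descending to grip it.

```bash
python3 -m jog '[{"tx":2.4,"ty":0.6,"tz":20,"wx":0,"wy":0,"wz":0},{"tx":2.4,"ty":0,"tz":20,"wx":0,"wy":0,"wz":0},{"tx":0,"ty":0,"tz":10,"wx":0,"wy":0,"wz":0},{"tx":0,"ty":0,"tz":2,"wx":0,"wy":0,"wz":0},{"tx":0,"ty":0,"tz":0,"wx":0,"wy":0,"wz":0}]'|grep -E "pos|force:"; python3 -m jog '[{"tx":0,"ty":0,"tz":0,"wx":0,"wy":0,"wz":0},{"tx":0,"ty":0,"tz":0,"wx":0,"wy":0,"wz":0},{"tx":0,"ty":0,"tz":0,"wx":0,"wy":0,"wz":0},{"tx":0,"ty":0,"tz":0,"wx":0,"wy":0,"wz":0},{"tx":0,"ty":0,"tz":0,"wx":0,"wy":0,"wz":0}]' 0
```

```text
ee_pos: [0.5566, -0.0433, 0.2017]
force: [0.8, -0.4, 0.7]
grasp_force: 0.0
time_s: 15.15
ee_pos: [0.5557, -0.0436, 0.2028]
ee_rot: [0.757, 0.652, -0.03, 0.026]
force: [-5.0, 2.0, 3.6]
gripper_width: 0.146
grasp_force: 61.2
```

```bash
python3 -m jog '[{"tx":-8,"ty":0,"tz":0,"wx":0,"wy":0,"wz":0},{"tx":-16,"ty":0,"tz":0,"wx":0,"wy":0,"wz":0},{"tx":-16,"ty":0,"tz":0,"wx":0,"wy":0,"wz":0},{"tx":-16,"ty":0,"tz":0,"wx":0,"wy":0,"wz":0},{"tx":-16,"ty":0,"tz":0,"wx":0,"wy":0,"wz":0},{"tx":-8,"ty":0,"tz":0,"wx":0,"wy":0,"wz":0},{"tx":0,"ty":0,"tz":0,"wx":0,"wy":0,"wz":0}]'; python3 -m jog '[{"tx":0,"ty":0,"tz":0,"wx":0,"wy":0,"wz":0},{"tx":0,"ty":0,"tz":0,"wx":0,"wy":0,"wz":0},{"tx":0,"ty":0,"tz":0,"wx":0,"wy":0,"wz":0}]' 0.5|grep -E "pos|force:"; python3 -m jog '[{"tx":0,"ty":0,"tz":-25,"wx":0,"wy":0,"wz":0},{"tx":0,"ty":0,"tz":-35,"wx":0,"wy":0,"wz":0},{"tx":0,"ty":0,"tz":0,"wx":0,"wy":0,"wz":0},{"tx":0,"ty":0,"tz":0,"wx":0,"wy":0,"wz":0},{"tx":0,"ty":0,"tz":0,"wx":0,"wy":0,"wz":0},{"tx":0,"ty":0,"tz":0,"wx":0,"wy":0,"wz":0},{"tx":0,"ty":0,"tz":0,"wx":0,"wy":0,"wz":0},{"tx":0,"ty":0,"tz":0,"wx":0,"wy":0,"wz":0}]' |grep -E "pos|force:"; python3 -c "
from h import *
p,d=snap('scene','s5');cv2.imwrite('pics/c7.png',cv2.resize(p[150:270,180:340],(800,600),interpolation=2))"
```

```text
time_s: 15.85
ee_pos: [0.5435, -0.1242, 0.2084]
ee_rot: [0.757, 0.652, -0.031, 0.026]
force: [-6.4, -1.1, 2.3]
gripper_width: 0.148
grasp_force: 60.8
ee_pos: [0.5454, -0.123, 0.2082]
force: [-0.4, 0.2, 0.2]
grasp_force: 0.0
ee_pos: [0.5451, -0.1181, 0.2671]
force: [0.3, -0.7, -0.4]
grasp_force: 0.0
```

View pics/c7.png

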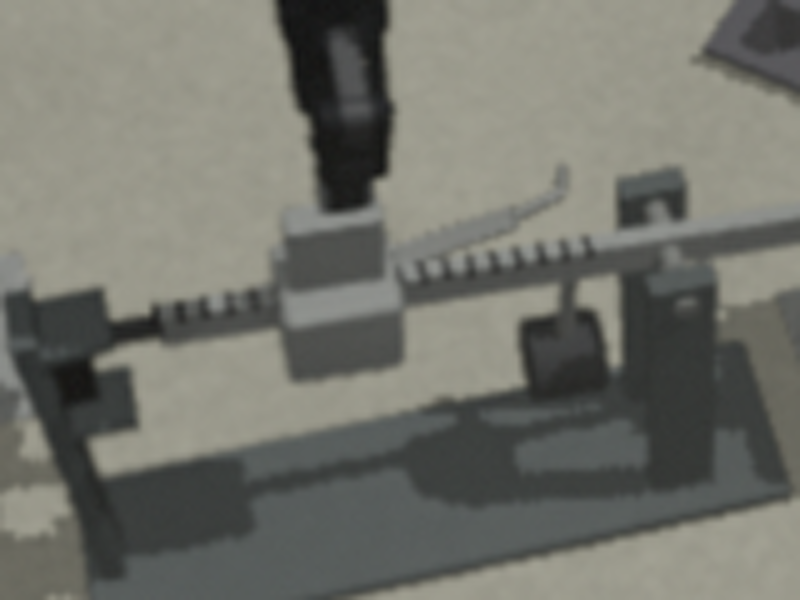

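Still on the negative stop: the pointer has not moved from (130,325). I'll go out another 25 mm, correcting 2 mm sideways.

```bash
python3 -m jog '[{"tx":0,"ty":-2,"tz":25,"wx":0,"wy":0,"wz":0},{"tx":0,"ty":0,"tz":25,"wx":0,"wy":0,"wz":0},{"tx":0,"ty":0,"tz":10,"wx":0,"wy":0,"wz":0},{"tx":0,"ty":0,"tz":0,"wx":0,"wy":0,"wz":0}]'|grep -E "pos|force:"; python3 -m jog '[{"tx":0,"ty":0,"tz":0,"wx":0,"wy":0,"wz":0},{"tx":0,"ty":0,"tz":0,"wx":0,"wy":0,"wz":0},{"tx":0,"ty":0,"tz":0,"wx":0,"wy":0,"wz":0},{"tx":0,"ty":0,"tz":0,"wx":0,"wy":0,"wz":0},{"tx":-8,"ty":0,"tz":0,"wx":0,"wy":0,"wz":0},{"tx":-12,"ty":0,"tz":0,"wx":0,"wy":0,"wz":0},{"tx":-5,"ty":0,"tz":0,"wx":0,"wy":0,"wz":0},{"tx":0,"ty":0,"tz":0,"wx":0,"wy":0,"wz":0}]' 0;  python3 -m jog '[{"tx":0,"ty":0,"tz":0,"wx":0,"wy":0,"wz":0},{"tx":0,"ty":0,"tz":0,"wx":0,"wy":0,"wz":0},{"tx":0,"ty":0,"tz":0,"wx":0,"wy":0,"wz":0}]' 0.5|grep -E "pos|force:"; python3 -m jog '[{"tx":0,"ty":0,"tz":-25,"wx":0,"wy":0,"wz":0},{"tx":0,"ty":0,"tz":-35,"wx":0,"wy":0,"wz":0},{"tx":0,"ty":0,"tz":0,"wx":0,"wy":0,"wz":0},{"tx":0,"ty":0,"tz":0,"wx":0,"wy":0,"wz":0},{"tx":0,"ty":0,"tz":0,"wx":0,"wy":0,"wz":0},{"tx":0,"ty":0,"tz":0,"wx":0,"wy":0,"wz":0},{"tx":0,"ty":0,"tz":0,"wx":0,"wy":0,"wz":0},{"tx":0,"ty":0,"tz":0,"wx":0,"wy":0,"wz":0}]' |grep -E "pos|force:"; python3 -m jog '[{"tx":0,"ty":0,"tz":0,"wx":0,"wy":0,"wz":0},{"tx":0,"ty":0,"tz":0,"wx":0,"wy":0,"wz":0},{"tx":0,"ty":0,"tz":0,"wx":0,"wy":0,"wz":0},{"tx":0,"ty":0,"tz":0,"wx":0,"wy":0,"wz":0},{"tx":0,"ty":0,"tz":0,"wx":0,"wy":0,"wz":0},{"tx":0,"ty":0,"tz":0,"wx":0,"wy":0,"wz":0},{"tx":0,"ty":0,"tz":0,"wx":0,"wy":0,"wz":0}]' >/dev/null
cat > tilt.py <<'E'
from h import *
import sys
# beam direction/tilt: bar's lit top & side points from scene depth, averaged; mask by band round the pivot axis
a=np.radians(8.9);u=np.array([np.sin(a),np.cos(a),0]);sx=np.array([u[1],-u[0],0]);piv=np.array([.5644,.0111,.165])
t=[]
p,d=snap('scene',sys.argv[1])
for k in range(4):
    if k: p,d=cams.snapshot('scene')
    L=(cloud('scene',d)-piv)@np.stack([sx,u,[0,0,1]],1)
    for lo,hi in((-.215,-.02),(.02,.1)):
      m=(d>0)&(L[...,1]>lo)&(L[...,1]<hi)&(abs(L[...,0])<.012)&(abs(L[...,2]-L[...,1]*-0)<.035)
      q=L[m]
      if len(q)>20: print(lo,len(q),end=' ')
    m=(d>0)&(L[...,1]<.1)&(L[...,1]>-.215)&(abs(L[...,1])>.02)&(abs(L[...,0])<.012)&(abs(L[...,2])<.035)
    q=L[m]; w=np.ones(len(q),bool)
    for _ in range(6):
        c=np.polyfit(q[w,1],q[w,2],1); w=abs(q[:,2]-np.polyval(c,q[:,1]))<.012
    t.append(-c[0]); print('tilt',round(-c[0],4),'z0',c[1].round(4))
print('mean',np.mean(t).round(4),arm.observe()['time_s'])
cv2.imwrite(f'pics/{sys.argv[1]}c.png',cv2.resize(p[150:270,180:340],(800,600),interpolation=2))
E
python3 tilt.py s6
```

```text
ee_pos: [0.5415, -0.1224, 0.2063]
force: [-0.2, 0.4, 1.0]
grasp_force: 0.0
time_s: 18.2
ee_pos: [0.5396, -0.1488, 0.2107]
ee_rot: [0.757, 0.652, -0.03, 0.027]
force: [3.3, -0.8, 2.1]
gripper_width: 0.149
grasp_force: 62.2
ee_pos: [0.5382, -0.147, 0.2094]
force: [0.4, -0.2, 0.4]
grasp_force: 0.0
ee_pos: [0.5394, -0.1424, 0.2691]
force: [-1.0, -0.9, 0.3]
grasp_force: 0.0
-0.215 800 0.02 280 tilt 0.017 z0 0.006
-0.215 802 0.02 283 tilt 0.0134 z0 0.0061
-0.215 794 0.02 282 tilt 0.0144 z0 0.0063
-0.215 799 0.02 278 tilt 0.0166 z0 0.0061
mean 0.0153 20.2
```

View pics/s6c.png

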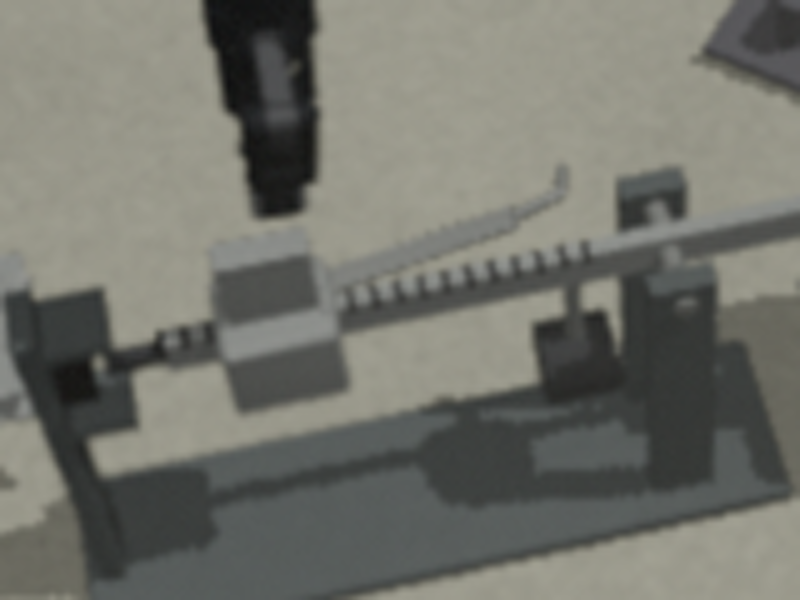

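The beam now floats free: the pointer tip is at crop (107,365), close to the tooth spanning about (75,360) to (75,400). I'll calibrate my tilt measure against the earlier views, where the tilt was -0.08.

```bash
cat > cal.py <<'E'
from h import *
a=np.radians(8.9);u=np.array([np.sin(a),np.cos(a),0]);sx=np.array([u[1],-u[0],0]);piv=np.array([.5644,.0111,.165])
def fit(d,t):
    # side-on points of the bar between poise and pivot and beyond; bar top only: upper envelope per y-bin
    L=(cloud('scene',d)-piv)@np.stack([sx,u,[0,0,1]],1)
    out=[]
    for _ in range(8):
        z=L[...,2]+t*L[...,1]   # beam-frame height (approx)
        m=(d>0)&(abs(L[...,0])<.010)&(((L[...,1]<-.03)&(L[...,1]>-.075))|((L[...,1]>.03)&(L[...,1]<.11))|((L[...,1]<-.195)&(L[...,1]>-.215)))&(abs(z)<.02)
        q=L[m];c=np.polyfit(q[:,1],q[:,2],1);t=-c[0]
    return t,len(q),c[1]
if __name__=='__main__':
    for n in('s5','s6'): 
        D=np.load(f'pics/{n}.npy');print(n,[tuple(np.round(fit(D,t),4)) for t in(-.08,0,.02)])
    P=[cv2.imread(f'pics/{n}.png').astype(int) for n in('scene0','s5','s6')]
    # predicted crop px of pointer tip for tilts
    for th in(-.08,-.04,0,.02):
        for r in(.20,.24):
            X=piv-u*r*np.cos(th)-np.array([0,0,1])*r*np.sin(th)
            print(th,r,((w2px('scene',X)+.5-[180,150])*5-.5).round(1),end=' ')
        print()
E
python3 cal.py
```

```text
s5 [(np.float64(0.0766), np.float64(509.0), np.float64(0.0036)), (np.float64(0.0766), np.float64(509.0), np.float64(0.0036)), (np.float64(0.0766), np.float64(509.0), np.float64(0.0036))]
s6 [(np.float64(-0.009), np.float64(497.0), np.float64(0.0036)), (np.float64(-0.009), np.float64(497.0), np.float64(0.0036)), (np.float64(-0.009), np.float64(497.0), np.float64(0.0036))]
-0.08 0.2 [192.9 318.6] -0.08 0.24 [ 94.9 333.7] 
-0.04 0.2 [194.8 329.7] -0.04 0.24 [ 98. 347.] 
0 0.2 [197.6 340.6] 0 0.24 [102.  359.9] 
0.02 0.2 [199.2 345.9] 0.02 0.24 [104.4 366.3]
```

```bash
cat > tm.py <<'E'
from cal import *
import sys
def bar(th,r,h=0):
    zb=np.array([0,0,1])*np.cos(th)+u*-np.sin(th)   # beam-frame up
    yb=u*np.cos(th)+np.array([0,0,1])*np.sin(th)
    return w2px('scene',piv-yb*r+zb*h)
def track(A,B):
    "fit tilt of B: warp reference A (tilt -.08) by predicted beam motion, best correlation over bar end and load arm"
    up=8;res={}
    for name,r0,r1 in(('tip',.198,.236),('arm',-.03,-.09)):
        c=bar(-.08,(r0+r1)/2); w=abs(bar(-.08,r0)-bar(-.08,r1))/2+[0,5]
        best=[]
        for th in np.arange(-.09,.05,.001):
            # affine from 3 beam-fixed points
            s=np.float32([bar(-.08,r0),bar(-.08,r1),bar(-.08,r0,.012)]);d=np.float32([bar(th,r0),bar(th,r1),bar(th,r0,.012)])
            M=cv2.getAffineTransform(s,d)
            W=cv2.warpAffine(B,M,(640,400),flags=cv2.INTER_CUBIC|cv2.WARP_INVERSE_MAP)
            x0,y0=(c-w).round().astype(int);x1,y1=(c+w).round().astype(int)+1
            best.append(np.corrcoef(A[y0:y1,x0:x1].ravel(),W[y0:y1,x0:x1].ravel())[0,1])
        k=int(np.argmax(best));t=np.arange(-.09,.05,.001)
        res[name]=(t[k].round(4),round(best[k],3))
    return res
g=lambda n:cv2.imread(f'pics/{n}.png',0).astype(np.float32)
A=g('s5')
for n in sys.argv[1:]: print(n,track(A,g(n)),'depth',np.round(-fit(np.load(f'pics/{n}.npy'),0)[0]-.0034,4))
E
python3 tm.py scene0 s3 s4 s6
```

```text
scene0 {'tip': (np.float64(-0.078), np.float64(0.969)), 'arm': (np.float64(-0.085), np.float64(0.986))} depth -0.0863Traceback (most recent call last):
  File "tm.py", line 25, in <module>
    for n in sys.argv[1:]: print(n,track(A,g(n)),'depth',np.round(-fit(np.load(f'pics/{n}.npy'),0)[0]-.0034,4))
                                   ~~~~~^^^^^^^^
  File "tm.py", line 15, in track
    s=np.float32([bar(-.08,r0),bar(-.08,r1),bar(-.08,r0,.012)]);d=np.float32([bar(th,r0),bar(th,r1),bar(th,r0,.012)])
                                            ~~~^^^^^^^^^^^^^^
  File "tm.py", line 6, in bar
    return w2px('scene',piv-yb*r+zb*h)
  File "h.py", line 13, in w2px
    m=cams.camera_model(n); f=200/np.tan(np.radians(m['fov_y'])/2)
ValueError: time passes only in moves, steps and waits
```

```bash
sed -i 's/^from station import arm, cams/from station import arm, cams\nimport functools\nCM=functools.lru_cache(None)(lambda n:cams.camera_model(n))/; s/m=cams.camera_model(n)/m=CM(n)/' h.py; python3 tm.py scene0 s4 s6
```

```text
scene0 {'tip': (np.float64(-0.078), np.float64(0.969)), 'arm': (np.float64(-0.085), np.float64(0.986))} depth -0.0863
s4 {'tip': (np.float64(-0.08), np.float64(0.995)), 'arm': (np.float64(-0.08), np.float64(1.0))} depth -0.0856
s6 {'tip': (np.float64(0.009), np.float64(0.94)), 'arm': (np.float64(0.007), np.float64(0.984))} depth 0.0056
```

Three estimates agree on a tilt of about +0.008, so the poise is about 1.6 mm too far out. I'll nudge it inward.

```bash
python3 -m jog '[{"tx":0,"ty":0,"tz":25,"wx":0,"wy":0,"wz":0},{"tx":0,"ty":0,"tz":30,"wx":0,"wy":0,"wz":0},{"tx":0,"ty":0,"tz":15,"wx":0,"wy":0,"wz":0},{"tx":0,"ty":0,"tz":3,"wx":0,"wy":0,"wz":0},{"tx":0,"ty":0,"tz":0,"wx":0,"wy":0,"wz":0}]'|grep -E "pos|force:"; python3 -m jog '[{"tx":0,"ty":0,"tz":0,"wx":0,"wy":0,"wz":0},{"tx":0,"ty":0,"tz":0,"wx":0,"wy":0,"wz":0},{"tx":0,"ty":0,"tz":0,"wx":0,"wy":0,"wz":0},{"tx":0,"ty":0,"tz":0,"wx":0,"wy":0,"wz":0},{"tx":0,"ty":0,"tz":0,"wx":0,"wy":0,"wz":0}]' 0;  python3 -m jog '[{"tx":0.8,"ty":0,"tz":0,"wx":0,"wy":0,"wz":0},{"tx":0.8,"ty":0,"tz":0,"wx":0,"wy":0,"wz":0},{"tx":0,"ty":0,"tz":0,"wx":0,"wy":0,"wz":0},{"tx":0,"ty":0,"tz":0,"wx":0,"wy":0,"wz":0}]' 0|grep -E "pos|force:"
```

```text
ee_pos: [0.5387, -0.1482, 0.1969]
force: [-0.2, -0.4, 0.1]
grasp_force: 0.0
time_s: 21.2
ee_pos: [0.5397, -0.1485, 0.1979]
ee_rot: [0.757, 0.652, -0.03, 0.027]
force: [0.9, -0.5, 2.1]
gripper_width: 0.148
grasp_force: 62.1
ee_pos: [0.5399, -0.1467, 0.1974]
force: [4.7, -2.1, 3.2]
grasp_force: 62.2
```

Moved 1.8 mm. Now release, retreat and measure.

```bash
python3 -m jog '[{"tx":0,"ty":0,"tz":0,"wx":0,"wy":0,"wz":0},{"tx":0,"ty":0,"tz":0,"wx":0,"wy":0,"wz":0},{"tx":0,"ty":0,"tz":0,"wx":0,"wy":0,"wz":0}]' 0.5|grep -E "pos|force:"; python3 -m jog '[{"tx":0,"ty":0,"tz":-25,"wx":0,"wy":0,"wz":0},{"tx":0,"ty":0,"tz":-40,"wx":0,"wy":0,"wz":0},{"tx":0,"ty":0,"tz":-40,"wx":0,"wy":0,"wz":0},{"tx":0,"ty":0,"tz":0,"wx":0,"wy":0,"wz":0},{"tx":0,"ty":0,"tz":0,"wx":0,"wy":0,"wz":0},{"tx":0,"ty":0,"tz":0,"wx":0,"wy":0,"wz":0},{"tx":0,"ty":0,"tz":0,"wx":0,"wy":0,"wz":0},{"tx":0,"ty":0,"tz":0,"wx":0,"wy":0,"wz":0}]' |grep -E "pos|force:"; python3 -m jog '[{"tx":0,"ty":0,"tz":0,"wx":0,"wy":0,"wz":0},{"tx":0,"ty":0,"tz":0,"wx":0,"wy":0,"wz":0},{"tx":0,"ty":0,"tz":0,"wx":0,"wy":0,"wz":0},{"tx":0,"ty":0,"tz":0,"wx":0,"wy":0,"wz":0},{"tx":0,"ty":0,"tz":0,"wx":0,"wy":0,"wz":0},{"tx":0,"ty":0,"tz":0,"wx":0,"wy":0,"wz":0},{"tx":0,"ty":0,"tz":0,"wx":0,"wy":0,"wz":0},{"tx":0,"ty":0,"tz":0,"wx":0,"wy":0,"wz":0}]' >/dev/null
python3 -c "
from h import *
for i in range(4): snap('scene','f%d'%i)"; python3 tm.py s5 f0 f1 f2 f3
```

```text
ee_pos: [0.5381, -0.1463, 0.1961]
force: [0.2, -0.2, -0.7]
grasp_force: 0.0
ee_pos: [0.5397, -0.1382, 0.3001]
force: [-1.3, -0.5, 0.1]
grasp_force: 0.0
s5 {'tip': (np.float64(-0.08), np.float64(1.0)), 'arm': (np.float64(-0.08), np.float64(1.0))} depth -0.08
f0 {'tip': (np.float64(0.002), np.float64(0.942)), 'arm': (np.float64(0.001), np.float64(0.986))} depth 0.0003
f1 {'tip': (np.float64(0.002), np.float64(0.942)), 'arm': (np.float64(0.001), np.float64(0.986))} depth 0.0009
f2 {'tip': (np.float64(0.002), np.float64(0.942)), 'arm': (np.float64(0.001), np.float64(0.987))} depth -0.0007
f3 {'tip': (np.float64(0.002), np.float64(0.942)), 'arm': (np.float64(0.001), np.float64(0.987))} depth -0.0
```

The beam is level to within about 0.002 rad, steady over four frames, and the arm is clear.

```bash
python3 -c "
from station import workorder;print(workorder.hand_in())"
```

```text
the job is handed in; nothing more can be done
None
```

The job is handed in: the lid is clipped on the tub, the poise is set, and the beam rests level (about 0.001–0.002 rad by my camera measurement) with the arm clear of the scale; the hand-in returned no verdict.

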